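Sort kiln props and a test tile into their trays

TASK

Clear the loose ceramic pieces off the glazing table: put both square kiln props, both round kiln posts and the L-shaped test tile each into the front bay of the tray whose glued-in sample shows its kind, whatever its size. Stand every piece upright on the tray's floor, set it down gently rather than dropping it, and leave the glaze jar and the coffee cup where they are.

Things in the scene. Friction and masses are not known exactly. Their poses are not given: they have to be found in the camera images.
- square_short: Short square kiln prop: square tube 42 x 42 mm, 35 mm high, sides along its x and y, upright 20 mm hole. Loose, pale buff ceramic like all the pieces. Origin: centre of the underside, z up, starts standing upright on the table.
- square_tall: Tall square kiln prop: square tube 32 x 32 mm, 60 mm high, sides along its x and y, upright 14 mm hole. Loose, pale buff ceramic like all the pieces. Origin: centre of the underside, z up, starts standing upright on the table.
- round_short: Short round kiln post: cylinder 46 mm in diameter, 35 mm high, with a 22 mm dark bore marked on its top. Loose, pale buff ceramic like all the pieces. Origin: centre of the underside, z up, starts standing upright on the table.
- round_tall: Tall round kiln post: cylinder 34 mm in diameter, 60 mm high, with a 14 mm dark bore marked on its top. Loose, pale buff ceramic like all the pieces. Origin: centre of the underside, z up, starts standing upright on the table.
- test_tile: L-shaped glaze test tile: flat foot 40 (its x) x 50 (its y) x 8 mm high; an upright plate 9 thick (x) x 50 wide (y) stands along the foot's +x edge, mid-plane at x = +15.5, top 60 above the underside. Grip across the plate. Loose, pale buff ceramic like all the pieces. Origin: centre of the foot's underside, z up, starts standing upright on the table.
- tray_square: Fixed open wooden tray, walls 6 mm thick, 30 high, floor 6 thick; 178 x 152 outside. Front bay (robot side) 110 (its x) x 140 (its y) inside: the place to fill. Behind a divider 20 high (x = 55 to 61), the narrow far bay (+x) holds a glued sample: a square prop 36 x 36, 40 high. Origin: centre of the front bay, on the tray's underside; z up; bay floor at z = +6.
- tray_round: Fixed open wooden tray, walls 6 mm thick, 30 high, floor 6 thick; 178 x 152 outside. Front bay (robot side) 110 (its x) x 140 (its y) inside: the place to fill. Behind a divider 20 high (x = 55 to 61), the narrow far bay (+x) holds a glued sample: a round post 38 in diameter, 40 high. Origin: centre of the front bay, on the tray's underside; z up; bay floor at z = +6.
- tray_tile: Fixed open wooden tray, walls 6 mm thick, 30 high, floor 6 thick; 178 x 152 outside. Front bay (robot side) 110 (its x) x 140 (its y) inside: the place to fill. Behind a divider 20 high (x = 55 to 61), the narrow far bay (+x) holds a glued sample: an L-shaped test tile, same size as the loose one. Origin: centre of the front bay, on the tray's underside; z up; bay floor at z = +6.
- glaze_jar: Bystander: blue glaze jar with white lid, 76 in diameter, 120 mm high, standing loose to the robot's left (+y). Origin: centre of underside.
- coffee_cup: Bystander: lidded paper coffee cup, up to 82 in diameter, 107 mm high, standing loose to the robot's right (-y). Origin: centre of underside.

How it is judged:
By the outcome, as a careful person would: the job done as asked, in the order asked, and still so for the second after the job is handed in, with the robot touching nothing.
It also fails if it takes over 115 s, if anything falls off the work surface, if the arm or the gripper's body presses on something with over 40 N, if the wrist force passes 120 N, or if a joint passes its speed limit or range.

ROBOT

A 6-joint arm with a two-finger parallel gripper is mounted at the origin on the work surface. World frame = base frame: x ahead of the robot, y to its left, z up, the work surface at z = 0. Lengths are in m, angles in rad, forces in N, time in s.
With the tool pointing down it reaches from about 0.425 to 0.95 m from the base axis. Payload 3.5 kg.
Tool frame: the origin (TCP) lies midway between the tips of the shut fingers; the grasp point (between the pads) lies 19 mm behind it; x points along the fingers, y is the direction in which the jaws open and shut, and the axes are right-handed (so a half turn about x gives the same grasp; the last joint's range is limited). The gripper opens to 85 mm and grips with 20 to 120 N. Pads are 22 mm wide; open, the fingers measure 114 mm over their backs; the gripper's body (76 mm by 85 mm) begins 54 mm behind the grasp point. The pads swing forward as they close: fully open they stand 13 mm farther back than shut.
Start: joints at [-1.339, 0.286, 1.577, -0, 1.279, -0.15], TCP at [0.252, -0.626, 0.231] pointing down, gripper open.
Joint ranges: [-2.77, 2.77], [-0.9, 2.22], [0.21, 2.48], [-1.53, 4.67], [0.24, 2.81], [-2.84, 2.84]. Speed limits (rad/s): [2.79, 2.79, 3.14, 3.14, 3.14, 3.14].

INTERFACE

Orientations are given as a unit quaternion [x, y, z, w].
In Python, from plant import sensors, optics, ctrl gives the robot as it stands.
- The arm moves only by the tool arm_command, never from a script. Its argument "increments" is a list that holds one entry, the list of rows, each a list of 4 numbers: the shift along the tool's x, y, z in cm, then the turn about the tool's x in rad. A call has 1 to 20 rows; each row shifts and turns the commanded pose from where the row before left it, along the tool's axes as they then stand; what a row does not reach is not made up. A row lasts 1/8 s, in which the tool goes at most 62.5 mm and 10.7 degrees, less where a joint would pass 70% of its speed; a pose out of reach is approached as far as the arm can. A call with a gripper value outside its range is refused whole. "grip" is the finger opening in cm, from 0 to 8.54, set as the call begins (left out, the last holds). The fingers move at their own pace and stop on an object; "grip_force" is the grip in N (left out, the last holds). Time passes only in rows, so rows that do not move let the fingers close. It gives the time, the measured TCP pose, the force and the opening at its end, in the units of the state.
- sensors.get_state(): the state, without advancing time (a new reading comes with each control period).
- optics.read_camera(name): name is "scene" or "side" or "wrist"; returns the picture (384x512x3 uint8, blue, green, red); there is no depth.
- optics.camera_model(name): a dict with "camera_matrix" (3x3 intrinsics, pixels), "world_from_camera" (4x4, takes a point from camera to world coordinates); the wrist camera has in their place "mount" (4x4, takes a point from camera to tool coordinates, whose origin is the TCP and whose axes are the tool frame's). Camera axes: x right, y up, looking along -z (the intrinsics and any distortion apply to the point x, -y, -z); pixel columns grow to the right and rows downward; lengths in m; the calibration is good to about 2 mm. A picture is of the moment at which its call begins: read the wrist's pose just before it. camera_model takes no time and is no camera call.
- ctrl.sign_off(): hands the job in, once; it reports no verdict.
Trained networks look in the newest picture that a camera, given by its name, has taken for a name from the list of things; names that differ only in an ending like _2 or _b are one class to them, and where a whole thing is asked for, a point or a joint stands for the part that bears it (a point fixed in the world has none). Each returns a list of dicts, best first, with "conf" (0 to 1); they miss things now and then, are a little off and sometimes report something else, mostly with a low value. They report only what shows in the picture. A call takes as long as a camera call.
- optics.boxes_of(camera, query): "at" ([row, column] in pixels, amid what is visible of it).
- optics.place_of(camera, query): "at" ([row, column] in pixels: a listed point, or the origin of a listed thing).
The state is a dict: "time": time; "qpos": joint angles; "dq": joint speeds; "joint_efforts": joint torques, N m; "eef_pos": TCP position; "tcp_rot": TCP orientation; "contact_force": force on the tool from outside, world axes, zero at the start; "wrist_torque": the same for the moment, N m; "opening": opening from 0.0 (shut) to 1.0 (fully open).
Only numpy, scipy, OpenCV 4.12 (cv2) and the standard library are available. Lean on these libraries where they do the work, as an engineer would, in place of code of your own. Each camera call takes 0.05 s, during which the arm holds its last target.

## Working session

There is one attempt and no reset: what is moved stays moved. The work goes in short steps, Python scripts to look and compute and a tool call to move; the robot and the scene stay as the last step left them, time stands still between calls to the robot, and variables do not carry over. Pictures are saved under pics/ and viewed, and the job is handed in when it is done.

Besides the shell and the picture viewer there is one more tool, called after "Call:" as name(argument=value, ...) on one line, values as JSON. arm_command: Moves the arm, as the interface text tells. Its arguments: {"type":"object","properties":{"increments":{"type":"array","items":{"type":"array","items":{"type":"array","items":{"type":"number"}}}},"grip":{"type":"number"},"grip_force":{"type":"number"}},"required":["increments"]}

```bash
ls; mkdir -p pics
python3 - <<'E'
from plant import sensors, optics, ctrl
import cv2,numpy as np
s=sensors.get_state(); print(s)
for n in ["scene","side"]:
    im=optics.read_camera(n); cv2.imwrite(f"pics/{n}0.png",im)
    m=optics.camera_model(n); print(n,{k:np.round(v,4).tolist() if not isinstance(v,str) else v for k,v in m.items()})
print(optics.camera_model("wrist"))
E
```

```text
pics
{'time': 0.0, 'qpos': array([-1.33897969e+00,  2.87171290e-01,  1.57818234e+00,  1.56257004e-06,
        1.27860250e+00, -1.50016919e-01]), 'dq': array([-0.0002319 , -0.00069115,  0.00051332,  0.00024909,  0.00022005,
        0.00167933]), 'joint_efforts': array([ 4.86814497e-04, -4.05977619e+01, -2.92626768e+01, -1.40222010e-04,
        5.77707877e-03,  3.03940723e-06]), 'eef_pos': array([ 0.25138415, -0.62573211,  0.22994054]), 'tcp_rot': array([-0.69422504, -0.13501463,  0.69429232, -0.13334475]), 'contact_force': array([-0.68279061,  0.33372124,  0.11505665]), 'wrist_torque': array([-0.00998269,  0.0175132 , -0.0081817 ]), 'opening': 0.9978641093122694}
scene {'camera_matrix': [[357.5764, 0.0, 254.0087], [0.0, 357.5764, 187.9156], [0.0, 0.0, 1.0]], 'world_from_camera': [[-0.7819, -0.393, 0.4839, 1.0026], [0.6231, -0.5167, 0.5872, 0.5755], [0.0193, 0.7606, 0.6489, 0.7018], [0.0, 0.0, 0.0, 1.0]]}
side {'camera_matrix': [[358.5437, 0.0, 254.5922], [0.0, 358.5437, 190.1383], [0.0, 0.0, 1.0]], 'world_from_camera': [[0.8409, 0.3049, -0.4471, -0.0449], [-0.5408, 0.4452, -0.7137, -0.8565], [-0.0186, 0.8419, 0.5393, 0.6671], [0.0, 0.0, 0.0, 1.0]]}
{'camera_matrix': array([[300.84742128,   0.        , 255.14515372],
       [  0.        , 300.84742128, 193.09312908],
       [  0.        ,   0.        ,   1.        ]]), 'mount': array([[ 4.10599243e-04,  3.28719607e-01, -9.44427473e-01,
        -1.43356553e-01],
       [ 9.99999859e-01, -4.51859115e-04,  2.77484764e-04,
        -5.81052107e-04],
       [-3.35533479e-04, -9.44427454e-01, -3.28719747e-01,
        -8.51738933e-02],
       [ 0.00000000e+00,  0.00000000e+00,  0.00000000e+00,
         1.00000000e+00]])}
```

View pics/scene0.png

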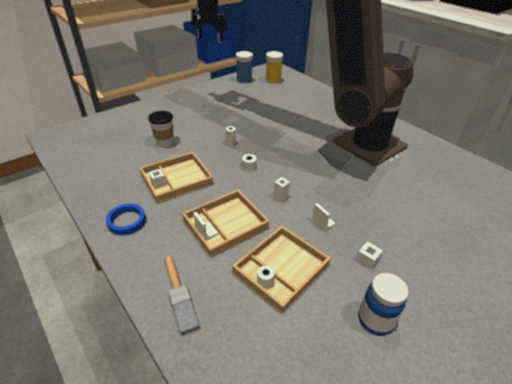

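View pics/side0.png

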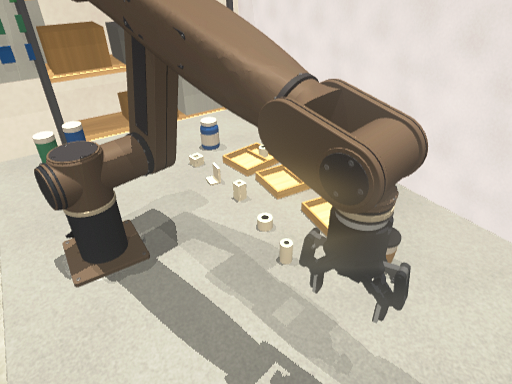

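```bash
cat > h.py <<'E'
import numpy as np,cv2
from scipy.spatial.transform import Rotation as R
from plant import sensors, optics, ctrl
def cam(n):
    m=optics.camera_model(n); K=m["camera_matrix"]
    if n=="wrist":
        s=sensors.get_state(); T=np.eye(4); T[:3,:3]=R.from_quat(s["tcp_rot"]).as_matrix(); T[:3,3]=s["eef_pos"]
        return K,T@m["mount"]
    return K,m["world_from_camera"]
def ray(K,T,at):
    v,u=at; d=np.array([(u-K[0,2])/K[0,0],-(v-K[1,2])/K[1,1],-1]); d=T[:3,:3]@d
    return T[:3,3],d
def plane(K,T,at,z):
    o,d=ray(K,T,at); return (o+d*(z-o[2])/d[2])
def proj(K,T,P):
    p=np.linalg.inv(T)@np.append(P,1); return np.array([K[1,1]*p[1]/p[2]+K[1,2], -K[0,0]*p[0]/p[2]+K[0,2]])
E
python3 - <<'E'
from h import *
names=["square_short","square_tall","round_short","round_tall","test_tile","tray_square","tray_round","tray_tile","glaze_jar","coffee_cup"]
for c in ["scene","side"]:
    optics.read_camera(c); K,T=cam(c)
    for n in names:
        for r in optics.place_of(c,n)[:2]:
            print(c,n,round(r["conf"],2),np.round(r["at"],1),np.round(plane(K,T,r["at"],0)[:2],3))
print(sensors.get_state()["time"])
im=cv2.imread("pics/scene0.png")[120:320,80:420]
cv2.imwrite("pics/scene0c.png",cv2.resize(im,None,fx=2.3,fy=2.3,interpolation=cv2.INTER_CUBIC))
E
```

```text
scene square_short 0.77 [258.1 367.2] [0.423 0.32 ]
scene square_short 0.74 [320.6 375.8] [0.544 0.436]
scene square_tall 0.75 [197.1 281.6] [0.441 0.022]
scene square_tall 0.32 [222.2 236.3] [0.607 0.024]
scene round_short 0.72 [171.3 245.9] [ 0.449 -0.139]
scene round_short 0.15 [143.6 232.3] [ 0.39  -0.294]
scene round_tall 0.53 [144.6 228.2] [ 0.405 -0.298]
scene test_tile 0.63 [222.7 322.3] [0.422 0.168]
scene tray_square 0.97 [181.4 187.8] [ 0.622 -0.207]
scene tray_square 0.36 [258.4 369.1] [0.42  0.323]
scene tray_round 0.68 [261.7 288.7] [0.585 0.209]
scene tray_tile 0.64 [223.4 234.9] [0.613 0.025]
scene glaze_jar 0.79 [316.4 375.4] [0.536 0.43 ]
scene coffee_cup 0.73 [142.7 162.9] [ 0.582 -0.445]
side square_short 0.62 [166.6 197.3] [0.417 0.294]
side square_tall 0.48 [199. 241.] [0.441 0.006]
side round_short 0.61 [224.3 264.8] [ 0.431 -0.151]
side round_tall 0.85 [260.1 288. ] [ 0.396 -0.311]
side test_tile 0.45 [181.1 211.7] [0.413 0.165]
side tray_square 0.79 [220.6 332.1] [ 0.609 -0.25 ]
side tray_round 0.61 [160.6 248.3] [0.605 0.223]
side tray_tile 0.75 [187.3 279. ] [ 0.588 -0.006]
side glaze_jar 0.75 [144.3 213. ] [0.559 0.438]
side coffee_cup 0.66 [265.3 374.9] [ 0.57  -0.451]
1.2
```

View pics/scene0c.png

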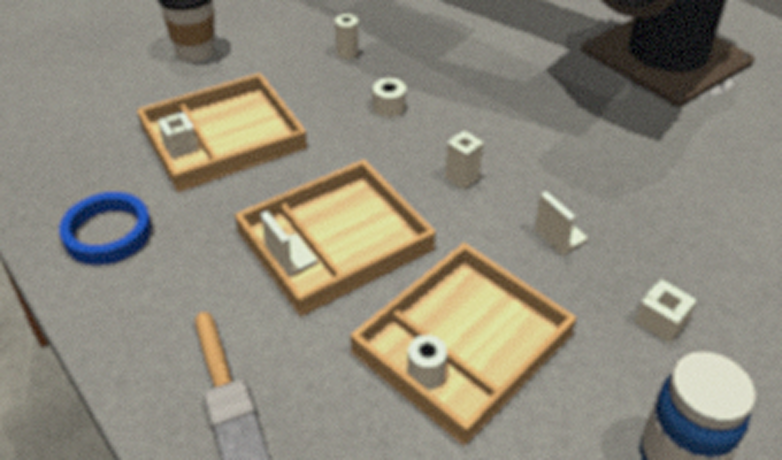

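Run:
```python
from h import *
K,T=cam("scene")
# zoom corners: bay-left..., order: far(+x) & near corners
C={"sq":[(139,113),(262,75),(306,133),(178,178)],"tile":[(238,218),(364,163),(434,233),(303,300)],"rd":[(354,340),(465,247),(574,320),(467,429)]}
for n,c in C.items():
    W=np.array([plane(K,T,(120+(y+.5)/2.3-.5,80+(x+.5)/2.3-.5),0.03)[:2] for x,y in c])
    print(n,np.round(W,3).tolist(),[round(np.linalg.norm(W[i]-W[(i+1)%4]),3) for i in range(4)], "yaws",[round(np.degrees(np.arctan2(*(W[(i+1)%4]-W[i])[::-1])),1) for i in range(4)])
im=cv2.imread("pics/scene0.png")
for nm,(r,c,h) in {"a":(120,150,0)}.items(): pass
def crop(r0,r1,c0,c1,f,out): cv2.imwrite(out,cv2.resize(im[r0:r1,c0:c1],None,fx=f,fy=f,interpolation=cv2.INTER_CUBIC))
crop(120,210,130,270,5.5,"pics/z1.png"); crop(180,310,180,330,4.5,"pics/z2.png"); crop(170,270,260,390,6,"pics/z3.png")
```

```text
sq [[0.723, -0.313], [0.547, -0.291], [0.57, -0.144], [0.741, -0.165]] [np.float64(0.177), np.float64(0.149), np.float64(0.173), np.float64(0.149)] yaws [np.float64(172.8), np.float64(81.1), np.float64(-6.9), np.float64(-97.1)]
tile [[0.719, -0.061], [0.546, -0.051], [0.555, 0.095], [0.726, 0.086]] [np.float64(0.173), np.float64(0.146), np.float64(0.172), np.float64(0.147)] yaws [np.float64(176.6), np.float64(86.4), np.float64(-3.0), np.float64(-92.9)]
rd [[0.714, 0.159], [0.541, 0.132], [0.521, 0.277], [0.691, 0.302]] [np.float64(0.175), np.float64(0.146), np.float64(0.172), np.float64(0.144)] yaws [np.float64(-171.2), np.float64(98.0), np.float64(8.3), np.float64(-80.9)]
```

View pics/z1.png

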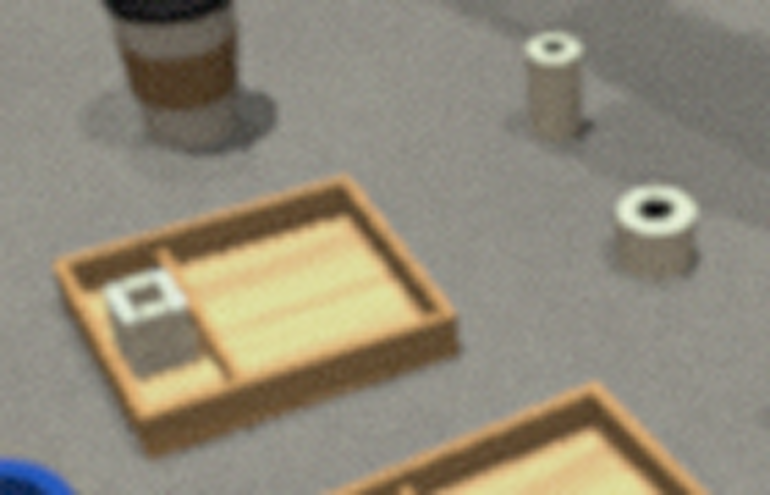

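View pics/z2.png

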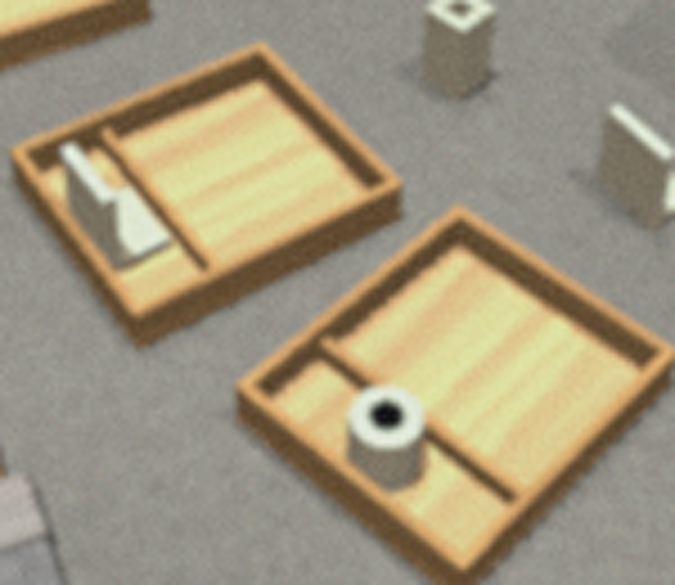

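View pics/z3.png

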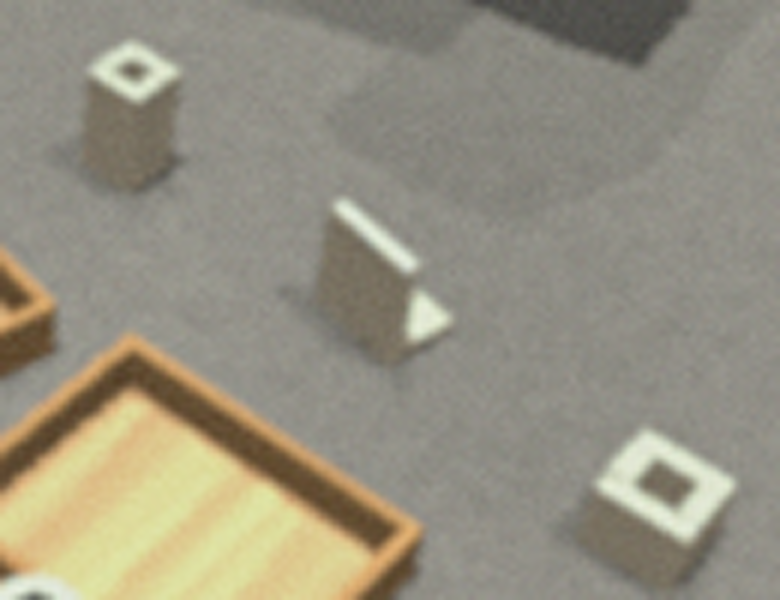

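Run:
```python
from h import *
K,T=cam("scene")
def w(p,r,c,f,z): x,y=p; return plane(K,T,(r+(y+.5)/f-.5,c+(x+.5)/f-.5),z)[:2]
def rep(n,pts,a,z):
    W=np.array([w(p,*a,z) for p in pts]); print(n,"ctr",np.round(W.mean(0),4))
    if len(W)>1:
        d=np.roll(W,-1,0)-W; print("  len",np.round(np.linalg.norm(d,axis=1),3),"yaw",np.round(np.degrees(np.arctan2(d[:,1],d[:,0])),1))
z1=(120,130,5.5);z2=(180,180,4.5);z3=(170,260,6)
rep("sqs",[(593,484),(648,428),(737,485),(687,543)],z3,.035)
rep("sqt",[(88,71),(131,40),(181,70),(137,102)],z3,.06)
rep("plate",[(334,204),(344,197),(420,265),(410,275)],z3,.06)
rep("rs",[(656,208)],z1,.035); rep("rt",[(553,48)],z1,.06)
# trays
for n,c,a in [("sq",[(57,265),(346,177),(458,314),(140,418)],z1),("tile",[(14,153),(262,44),(402,182),(140,315)],z2),("rd",[(240,390),(460,208),(674,350),(463,565)],z2)]:
    rep(n,c,a,.03)
    W=np.array([w(p,*a,.03) for p in c]); ax=(W[0]-W[1]+W[3]-W[2]); ax/=np.linalg.norm(ax); print("  origin",np.round(W.mean(0)-ax*.028,4),np.degrees(np.arctan2(ax[1],ax[0])))
s=sensors.get_state(); M=R.from_quat(s["tcp_rot"]).as_matrix(); print(np.round(M,3),s["time"])
```

```text
sqs ctr [0.4261 0.3228]
  len [0.042 0.041 0.04  0.042] yaw [-173.    95.6    8.2  -82.2]
sqt ctr [0.443  0.0203]
  len [0.032 0.032 0.033 0.031] yaw [-170.7   96.7    8.5  -84. ]
plate ctr [0.4343 0.1677]
  len [0.007 0.05  0.008 0.051] yaw [-175.9   84.    10.9  -97.1]
rs ctr [ 0.4249 -0.1551]
rt ctr [ 0.393 -0.301]
sq ctr [ 0.6449 -0.2342]
  len [0.174 0.15  0.178 0.146] yaw [172.5  82.6  -8.7 -98.7]
  origin [ 0.6172 -0.2303] -8.077692961909621
tile ctr [0.6347 0.014 ]
  len [0.175 0.149 0.176 0.148] yaw [176.9  86.7  -3.2 -93.4]
  origin [0.6067 0.0155] -3.1164078610915253
rd ctr [0.6148 0.2147]
  len [0.177 0.147 0.174 0.146] yaw [-171.4   98.2    8.4  -80.8]
  origin [0.5871 0.2105] 8.509367510632352
[[-0.     0.373 -0.928]
 [ 0.    -0.928 -0.373]
 [-1.    -0.    -0.   ]] 1.2
```

```bash
cat >> h.py <<'E'
def psi(q):
    y=R.from_quat(q).as_matrix()[:,1]; return np.degrees(np.arctan2(y[1],y[0]))
def plan(wps,step=5.5,tstep=0.16,start=None):
    """wps: (x,y,z,psi_deg[,maxstep cm]); prints rows"""
    s=sensors.get_state(); p=np.array(s["eef_pos"])*100; M=R.from_quat(s["tcp_rot"]).as_matrix()
    if start is not None: p=np.array(start)*100.
    rows=[]
    for w in wps:
        t=np.array(w[:3])*100; st=w[4] if len(w)>4 else step
        a=np.degrees(0)+np.arctan2(M[1,1],M[0,1]); da=-(np.radians(w[3])-a); da=(da+np.pi)%(2*np.pi)-np.pi
        n=max(1,int(np.ceil(np.linalg.norm(t-p)/st-.02)),int(np.ceil(abs(da)/tstep-.02)))
        p0=p.copy(); tt=round(da/n,3)
        for i in range(n):
            g=p0+(t-p0)*(i+1)/n
            d=np.round(M.T@(g-p),1 if i<n-1 else 2)
            rows.append([float(v)+0. for v in d]+[tt]); p=p+M@d; M=M@R.from_rotvec([tt,0,0]).as_matrix()
    print(len(rows),"rows:",str(rows).replace(" ",""))
def st():
    s=sensors.get_state(); print("t",round(s["time"],2),"p",np.round(s["eef_pos"],4),"psi",round(psi(s["tcp_rot"]),1),"tool x",np.round(R.from_quat(s["tcp_rot"]).as_matrix()[:,0],3),"F",np.round(s["contact_force"],1),"op",round(s["opening"],3),"q",np.round(s["qpos"],2))
E
python3 - <<'E'
from h import *
plan([(.42,-.35,.2,-40),(.50,.05,.15,-10),(.426,.323,.12,7.1)])
plan([(.426,.323,.004,7.1,4)],start=None)
E
```

```text
20 rows: [[0.5,-3.2,-4.3,np.float64(-0.082)],[0.5,-2.9,-4.6,np.float64(-0.082)],[0.6,-2.5,-4.8,np.float64(-0.082)],[0.5,-2.0,-5.0,np.float64(-0.082)],[0.5,-1.7,-5.1,np.float64(-0.082)],[0.53,-1.25,-5.25,np.float64(-0.082)],[0.6,-2.4,-4.5,np.float64(-0.065)],[0.7,-2.2,-4.6,np.float64(-0.065)],[0.6,-1.8,-4.8,np.float64(-0.065)],[0.6,-1.6,-4.8,np.float64(-0.065)],[0.6,-1.2,-5.0,np.float64(-0.065)],[0.7,-0.9,-5.0,np.float64(-0.065)],[0.6,-0.5,-5.1,np.float64(-0.065)],[0.6,-0.25,-5.06,np.float64(-0.065)],[0.5,-2.0,-4.3,np.float64(-0.05)],[0.5,-1.8,-4.3,np.float64(-0.05)],[0.5,-1.6,-4.5,np.float64(-0.05)],[0.5,-1.4,-4.5,np.float64(-0.05)],[0.5,-1.1,-4.6,np.float64(-0.05)],[0.5,-0.89,-4.58,np.float64(-0.05)]]
25 rows: [[0.9,-3.3,-2.1,np.float64(-0.053)],[0.9,-3.1,-2.2,np.float64(-0.053)],[0.9,-3.0,-2.4,np.float64(-0.053)],[0.9,-2.9,-2.5,np.float64(-0.053)],[0.9,-2.8,-2.8,np.float64(-0.053)],[1.0,-2.6,-2.8,np.float64(-0.053)],[0.9,-2.5,-3.0,np.float64(-0.053)],[0.9,-2.3,-3.1,np.float64(-0.053)],[0.9,-2.1,-3.2,np.float64(-0.053)],[0.9,-1.9,-3.3,np.float64(-0.053)],[0.9,-1.8,-3.5,np.float64(-0.053)],[0.9,-1.6,-3.5,np.float64(-0.053)],[0.9,-1.4,-3.6,np.float64(-0.053)],[0.9,-1.2,-3.6,np.float64(-0.053)],[0.9,-1.0,-3.8,np.float64(-0.053)],[0.9,-0.8,-3.7,np.float64(-0.053)],[1.0,-0.6,-3.9,np.float64(-0.053)],[0.9,-0.5,-3.8,np.float64(-0.053)],[0.9,-0.2,-3.9,np.float64(-0.053)],[0.9,0.0,-3.8,np.float64(-0.053)],[0.9,0.2,-3.9,np.float64(-0.053)],[0.9,0.4,-3.8,np.float64(-0.053)],[0.9,0.7,-3.8,np.float64(-0.053)],[0.9,0.8,-3.8,np.float64(-0.053)],[0.93,0.98,-3.73,np.float64(-0.053)]]
```

Call:
arm_command(increments=[[[0.5,-3.2,-4.3,-0.082],[0.5,-2.9,-4.6,-0.082],[0.6,-2.5,-4.8,-0.082],[0.5,-2.0,-5.0,-0.082],[0.5,-1.7,-5.1,-0.082],[0.5,-1.3,-5.2,-0.082],[0.6,-2.4,-4.5,-0.065],[0.7,-2.2,-4.6,-0.065],[0.6,-1.8,-4.8,-0.065],[0.6,-1.6,-4.8,-0.065],[0.6,-1.2,-5.0,-0.065],[0.7,-0.9,-5.0,-0.065],[0.6,-0.5,-5.1,-0.065],[0.6,-0.3,-5.1,-0.065],[0.5,-2.0,-4.3,-0.05],[0.5,-1.8,-4.3,-0.05],[0.5,-1.6,-4.5,-0.05],[0.5,-1.4,-4.5,-0.05],[0.5,-1.1,-4.6,-0.05],[0.5,-0.9,-4.6,-0.05]]], grip=8.5)

```text
time: 3.7
eef_pos: [0.4244, 0.3253, 0.1205]
tcp_rot: [0.468, 0.53, -0.468, 0.53]
contact_force: [0.6, 0.3, 0.1]
opening: 0.995
```

```bash
sed -i 's/tt=round(da\/n,3)/tt=float(round(da\/n,3))/' h.py
python3 - <<'E'
from h import *
st()
K,T=cam("wrist"); im=optics.read_camera("wrist"); cv2.imwrite("pics/w1.png",im)
for z in (0.035,):
    for r in optics.place_of("wrist","square_short")[:2]: print(r, plane(K,T,r["at"],0))
    print(proj(K,T,[.4261,.3228,.035]))
E
```

```text
t 3.7 p [0.4244 0.3253 0.1205] psi 7.2 tool x [ 0.001  0.    -1.   ] F [0.6 0.3 0.1] op 0.995 q [ 0.46  0.1   2.01 -0.    1.03  0.34]
{'at': [188.6, 253.4], 'conf': 0.56} [0.42325054 0.32335758 0.        ]
[203.12730369 256.5596706 ]
```

View pics/w1.png

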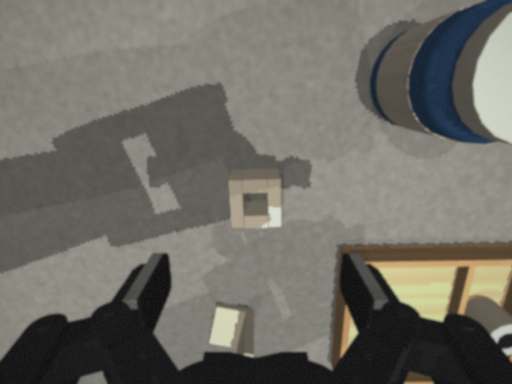

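Call:
arm_command(increments=[[[3.9,0.05,0.1,0],[3.9,0.05,0.1,0],[3.0,0,0,0],[0.9,0,0,0]]])

```text
time: 4.3
eef_pos: [0.4249, 0.3206, 0.0015]
tcp_rot: [0.467, 0.53, -0.47, 0.529]
contact_force: [0.0, -0.9, 0.8]
opening: 0.995
```

Call:
arm_command(increments=[[[0,0,0,0],[0,0,0,0],[0,0,0,0],[0,0,0,0],[0,0,0,0],[0,0,0,0],[0,0,0,0]]], grip=3.0, grip_force=35)

```text
time: 5.18
eef_pos: [0.4274, 0.3225, 0.0051]
tcp_rot: [0.469, 0.529, -0.467, 0.53]
contact_force: [0.0, -0.7, 7.3]
opening: 0.487
```

Run:
```python
from h import *
plan([(.427,.3225,.09,7.2,4),(.47,.27,.12,7),(.6219,-.1976,.11,-8.1,5.5)])
```

```text
14 rows: [[-2.8,0.0,0.0,-0.001],[-2.9,0.0,0.0,-0.001],[-2.79,-0.01,-0.01,-0.001],[-1.5,1.8,2.9,0.002],[-1.5,1.82,2.84,0.002],[0.1,1.0,5.4,0.029],[0.1,1.2,5.3,0.029],[0.1,1.4,5.3,0.029],[0.1,1.5,5.2,0.029],[0.1,1.6,5.2,0.029],[0.2,1.9,5.2,0.029],[0.1,1.9,5.1,0.029],[0.1,2.1,5.0,0.029],[0.09,2.26,5.02,0.029]]
```

Call:
arm_command(increments=[[[-2.8,0,0,0],[-2.9,0,0,0],[-2.8,0,0,0],[-1.5,1.8,2.9,0.002],[-1.5,1.8,2.8,0.002],[0.1,1.0,5.4,0.029],[0.1,1.2,5.3,0.029],[0.1,1.4,5.3,0.029],[0.1,1.5,5.2,0.029],[0.1,1.6,5.2,0.029],[0.2,1.9,5.2,0.029],[0.1,1.9,5.1,0.029],[0.1,2.1,5.0,0.029],[0.1,2.3,5.0,0.029]]])

```text
time: 6.92
eef_pos: [0.6194, -0.1997, 0.1078]
tcp_rot: [-0.534, -0.463, 0.534, -0.463]
contact_force: [0.5, 0.0, -0.7]
opening: 0.484
```

Run:
```python
from h import *
st()
K,T=cam("wrist"); im=optics.read_camera("wrist"); cv2.imwrite("pics/w2.png",im)
im=optics.read_camera("scene"); cv2.imwrite("pics/s2.png",im[50:330,80:450])
plan([(.6219,-.1976,.03,-8.1,3),(.6219,-.1976,.0115,-8.1,1)])
```

```text
t 6.92 p [ 0.6194 -0.1997  0.1078] psi -8.2 tool x [-0.001  0.001 -1.   ] F [ 0.5  0.  -0.7] op 0.484 q [-0.47  0.36  1.73  0.    1.06 -0.32]
5 rows: [[2.6,0.0,-0.2,-0.002],[2.6,0.0,-0.2,-0.002],[2.62,0.05,-0.23,-0.002],[0.9,0.0,0.0,0.0],[0.95,0.0,0.0,0.0]]
```

View pics/w2.png

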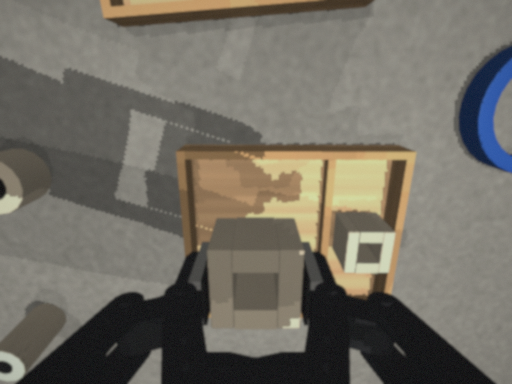

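View pics/s2.png

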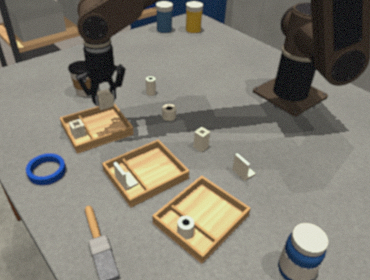

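Run:
```python
from h import *
K,T=cam("wrist")
# outer top corners: left-far (178,150), right-far(413,150); local (-61,76),(117,76)
a=plane(K,T,(148,178),.03);b=plane(K,T,(148,413),.03); print(a,b,np.linalg.norm(a-b),np.degrees(np.arctan2(*(b-a)[:2][::-1])))
ax=(b-a)[:2]/np.linalg.norm((b-a)[:2]); ay=np.array([-ax[1],ax[0]])
print("origin",a[:2]+.061*ax-.076*ay)
```

```text
[ 0.57033358 -0.15196915  0.03      ] [ 0.74262665 -0.17748079  0.03      ] 0.1741716007958551 -8.422653853933367
origin [ 0.61954363 -0.23608438]
```

Call:
arm_command(increments=[[[2.6,0,-0.2,0],[2.6,0,-0.2,0],[2.6,0.05,-0.2,0],[0.9,0,0,0],[0,0,0,0]]])

```text
time: 7.65
eef_pos: [0.6203, -0.1917, 0.0207]
tcp_rot: [-0.534, -0.464, 0.534, -0.463]
contact_force: [0.2, -0.0, -0.4]
opening: 0.487
```

Call:
arm_command(increments=[[[0.3,0.1,0.7,0],[0.4,0,0,0],[0.2,0,0,0],[0,0,0,0]]])

```text
time: 8.15
eef_pos: [0.6207, -0.1995, 0.0122]
tcp_rot: [-0.534, -0.463, 0.534, -0.463]
contact_force: [0.3, -0.1, -0.5]
opening: 0.488
```

Call:
arm_command(increments=[[[0.1,0,0,0],[0,0,0,0]]])

```text
time: 8.4
eef_pos: [0.6208, -0.1994, 0.0113]
tcp_rot: [-0.534, -0.463, 0.534, -0.463]
contact_force: [0.1, 0.5, -2.0]
opening: 0.487
```

Call:
arm_command(increments=[[[0.1,0,0,0],[0,0,0,0]]])

```text
time: 8.65
eef_pos: [0.621, -0.1995, 0.0112]
tcp_rot: [-0.534, -0.463, 0.534, -0.463]
contact_force: [-2.6, 1.3, 4.6]
opening: 0.484
```

Call:
arm_command(increments=[[[0,0,0,0],[0,0,0,0],[0,0,0,0]]], grip=5.6)

```text
time: 9.02
eef_pos: [0.6208, -0.1995, 0.0101]
tcp_rot: [0.534, 0.463, -0.534, 0.463]
contact_force: [-0.7, -1.0, 0.5]
opening: 0.656
```

Call:
arm_command(increments=[[[-2,0,0,0],[-4,0,0,0],[-4,0,0,0],[-2,0,0,0]]])

```text
time: 9.52
eef_pos: [0.6225, -0.2003, 0.1349]
tcp_rot: [0.535, 0.461, -0.533, 0.465]
contact_force: [0.7, 0.7, 0.4]
opening: 0.656
```

Run:
```python
from h import *
st()
im=optics.read_camera("wrist"); cv2.imwrite("pics/w3.png",im)
plan([(.50,-.03,.12,0),(.443,.0203,.11,7.6)])
```

```text
t 9.53 p [ 0.6225 -0.2003  0.1349] psi -8.1 tool x [ 0.006 -0.003 -1.   ] F [0.7 0.7 0.4] op 0.656 q [-0.47  0.33  1.71  0.    1.1  -0.32]
6 rows: [[0.4,-3.7,-3.8,-0.035],[0.4,-3.5,-3.9,-0.035],[0.3,-3.4,-4.0,-0.035],[0.41,-3.21,-4.18,-0.035],[0.5,-2.9,-2.5,-0.067],[0.43,-2.64,-2.71,-0.067]]
```

View pics/w3.png

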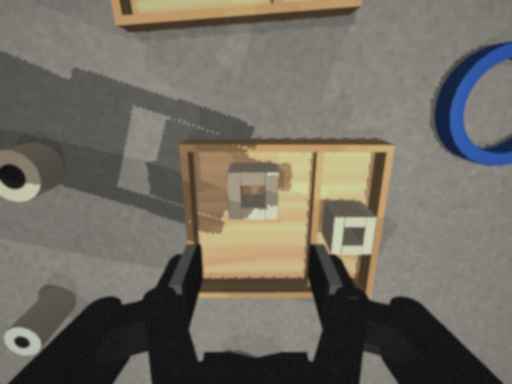

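Call:
arm_command(increments=[[[0.4,-3.7,-3.8,-0.035],[0.4,-3.5,-3.9,-0.035],[0.3,-3.4,-4.0,-0.035],[0.4,-3.2,-4.2,-0.035],[0.5,-2.9,-2.5,-0.067],[0.4,-2.6,-2.7,-0.067],[0,0,0,0],[0,0,0,0]]], grip=8.5)

```text
time: 10.58
eef_pos: [0.4412, 0.0215, 0.1063]
tcp_rot: [0.466, 0.532, -0.466, 0.532]
contact_force: [0.2, -0.2, 0.0]
opening: 0.991
```

Run:
```python
from h import *
st()
K,T=cam("wrist");im=optics.read_camera("wrist"); 
r,c=proj(K,T,[.443,.0203,.06]); print(r,c); cv2.circle(im,(int(c),int(r)),3,(0,0,255),-1); cv2.imwrite("pics/w4.png",im)
plan([(.443,.0203,.012,7.6,4)])
```

```text
t 10.57 p [0.4412 0.0215 0.1063] psi 7.5 tool x [ 0. -0. -1.] F [ 0.2 -0.2  0. ] op 0.991 q [-0.18 -0.09  2.23 -0.    1.   -0.31]
221.79163508434502 257.2277381529244
3 rows: [[3.2,0.0,0.0,-0.0],[3.1,0.1,0.1,-0.0],[3.15,0.02,0.0,-0.0]]
```

View pics/w4.png

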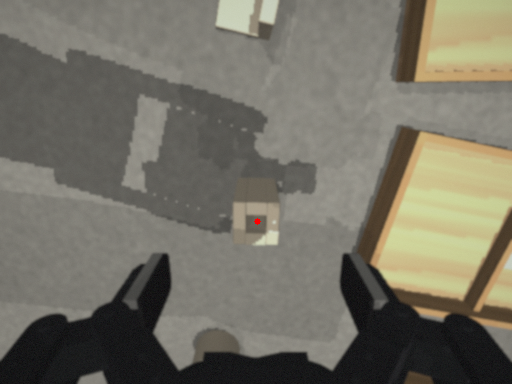

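Call:
arm_command(increments=[[[3.2,0.1,0,0],[3.1,0,0.1,0],[2.2,0,0,0],[0.9,0,0,0],[0,0,0,0]]])

```text
time: 11.25
eef_pos: [0.4423, 0.0204, 0.0121]
tcp_rot: [0.466, 0.532, -0.466, 0.531]
contact_force: [0.4, -1.1, -1.0]
opening: 0.996
```

Call:
arm_command(increments=[[[0,0,0,0],[0,0,0,0],[0,0,0,0],[0,0,0,0],[0,0,0,0],[0,0,0,0],[0,0,0,0],[0,0,0,0]]], grip=2.0)

```text
time: 12.25
eef_pos: [0.4426, 0.0207, 0.0131]
tcp_rot: [0.466, 0.532, -0.466, 0.532]
contact_force: [-1.1, 0.8, 5.5]
opening: 0.371
```

Run:
```python
from h import *
st()
p=sensors.get_state()["eef_pos"]
plan([(p[0],p[1],.10,7.5,4),(.50,-.02,.14,4),(.613,-.264,.13,-8.2,5.5)])
```

```text
t 12.25 p [0.4426 0.0207 0.0131] psi 7.6 tool x [ 0.001 -0.    -1.   ] F [-1.1  0.8  5.5] op 0.371 q [-0.18  0.09  2.26  0.    0.79 -0.32]
10 rows: [[-2.9,0.0,0.0,0.0],[-2.9,0.0,0.0,0.0],[-2.89,0.01,0.0,0.0],[-2.0,2.6,2.4,0.031],[-2.0,2.63,2.32,0.031],[0.2,1.9,5.0,0.043],[0.2,2.1,5.0,0.043],[0.2,2.4,4.8,0.043],[0.2,2.5,4.7,0.043],[0.22,2.76,4.67,0.043]]
```

Call:
arm_command(increments=[[[-2.9,0,0,0],[-2.9,0,0,0],[-2.9,0,0,0],[-2.0,2.6,2.4,0.031],[-2.0,2.6,2.3,0.031],[0.2,1.9,5.0,0.043],[0.2,2.1,5.0,0.043],[0.2,2.4,4.8,0.043],[0.2,2.5,4.7,0.043],[0.2,2.8,4.7,0.043],[0,0,0,0],[0,0,0,0]]])

```text
time: 13.75
eef_pos: [0.6113, -0.2634, 0.1277]
tcp_rot: [-0.535, -0.464, 0.535, -0.461]
contact_force: [-0.1, 0.4, -1.9]
opening: 0.368
```

Run:
```python
from h import *
st()
im=optics.read_camera("wrist"); cv2.imwrite("pics/w5.png",im)
plan([(.613,-.264,.03,-8.2,3.5),(.613,-.264,.0195,-8.2,.6)])
```

```text
t 13.75 p [ 0.6113 -0.2634  0.1277] psi -8.3 tool x [-0.003  0.002 -1.   ] F [-0.1  0.4 -1.9] op 0.368 q [-0.56  0.36  1.68  0.    1.1  -0.41]
5 rows: [[3.3,0.1,0.0,-0.0],[3.2,0.0,0.1,-0.0],[3.31,0.09,0.01,-0.0],[0.5,0.0,0.0,-0.001],[0.55,0.01,0.0,-0.001]]
```

View pics/w5.png

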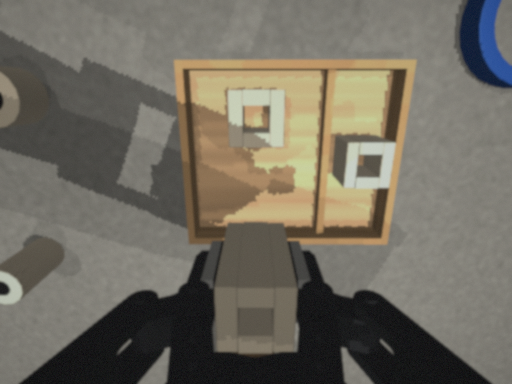

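Call:
arm_command(increments=[[[3.3,0.1,0,0],[3.2,0.1,0.1,0],[3.3,0,0,0],[0.7,0,0,0],[0,0,0,0],[0,0,0,0]]])

```text
time: 14.55
eef_pos: [0.6154, -0.2658, 0.0266]
tcp_rot: [0.535, 0.461, -0.534, 0.464]
contact_force: [0.7, 0.7, -0.7]
opening: 0.367
```

Call:
arm_command(increments=[[[0.2,0,0,0],[0.1,0,0,0],[0,0,0,0]]])

```text
time: 14.92
eef_pos: [0.6141, -0.2655, 0.0214]
tcp_rot: [0.535, 0.462, -0.535, 0.462]
contact_force: [0.1, 0.1, -2.0]
opening: 0.371
```

Call:
arm_command(increments=[[[0.15,0,0,0],[0,0,0,0],[0,0,0,0]]])

```text
time: 15.3
eef_pos: [0.6142, -0.2654, 0.0197]
tcp_rot: [-0.535, -0.463, 0.535, -0.462]
contact_force: [-0.3, -0.5, -1.2]
opening: 0.37
```

Call:
arm_command(increments=[[[0.1,0,0,0],[0,0,0,0]]])

```text
time: 15.55
eef_pos: [0.6144, -0.2655, 0.0192]
tcp_rot: [0.535, 0.462, -0.535, 0.463]
contact_force: [-0.7, 1.3, 1.3]
opening: 0.37
```

Call:
arm_command(increments=[[[0,0,0,0],[0,0,0,0],[0,0,0,0]]], grip=5.2)

```text
time: 15.92
eef_pos: [0.6143, -0.2655, 0.0189]
tcp_rot: [0.535, 0.462, -0.535, 0.463]
contact_force: [0.2, 0.2, -0.1]
opening: 0.609
```

Call:
arm_command(increments=[[[-2,0,0,0],[-4,0,0,0],[-4,0,0,0],[-2,0,0,0],[0,0,0,0],[0,0,0,0]]])

```text
time: 16.68
eef_pos: [0.6132, -0.2648, 0.137]
tcp_rot: [-0.535, -0.463, 0.535, -0.461]
contact_force: [0.7, 0.2, -0.8]
opening: 0.607
```

Run:
```python
from h import *
st()
K,T=cam("wrist");im=optics.read_camera("wrist"); cv2.imwrite("pics/w6.png",im)
im=optics.read_camera("scene"); cv2.imwrite("pics/s6.png",cv2.resize(im[110:240,100:330],None,fx=3.2,fy=3.2))
plan([(.425,-.155,.10,-8.2)])
```

```text
t 16.68 p [ 0.6132 -0.2648  0.137 ] psi -8.3 tool x [-0.003  0.002 -1.   ] F [ 0.7  0.2 -0.8] op 0.607 q [-0.56  0.36  1.67  0.    1.12 -0.41]
4 rows: [[0.9,-5.0,-2.0,-0.0],[1.0,-5.1,-2.1,-0.0],[0.9,-5.0,-2.0,-0.0],[0.92,-5.07,-2.03,-0.0]]
```

View pics/w6.png

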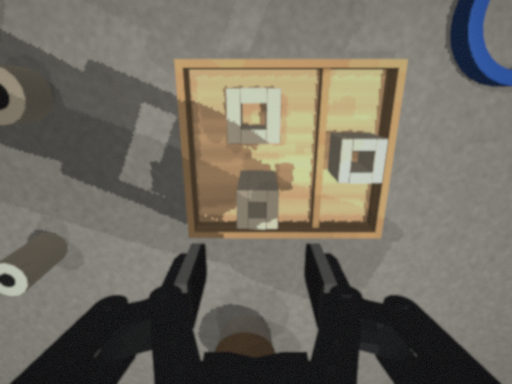

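View pics/s6.png

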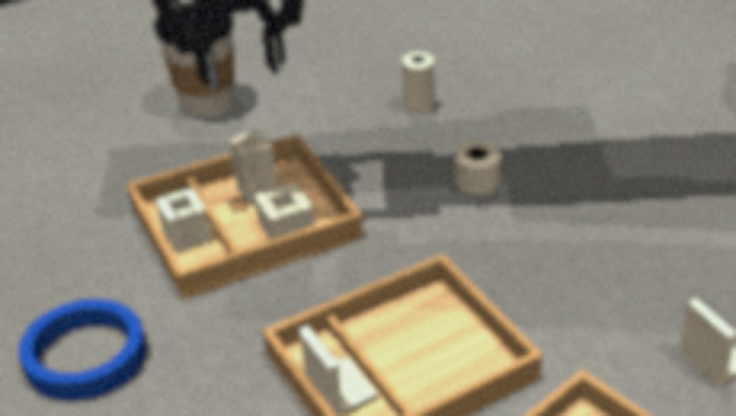

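Call:
arm_command(increments=[[[0.9,-5.0,-2.0,0],[0.9,-5.0,-2.0,0],[0.9,-5.0,-2.0,0],[0.9,-5.1,-2.1,0],[0,0,0,0],[0,0,0,0]]], grip=8.5)

```text
time: 17.52
eef_pos: [0.4272, -0.1564, 0.1026]
tcp_rot: [0.535, 0.462, -0.535, 0.463]
contact_force: [-0.5, 0.7, 0.0]
opening: 0.994
```

Run:
```python
from h import *
st()
K,T=cam("wrist");im=optics.read_camera("wrist"); 
r,c=proj(K,T,[.4249,-.1551,.035]); print(r,c); cv2.circle(im,(int(c),int(r)),3,(0,0,255),-1); cv2.imwrite("pics/w7.png",im)
plan([(.4249,-.1551,.0035,-8.2,4)])
```

```text
t 17.52 p [ 0.4272 -0.1564  0.1026] psi -8.3 tool x [ 0. -0. -1.] F [-0.5  0.7  0. ] op 0.994 q [-0.57 -0.05  2.2   0.    0.99 -0.43]
207.1423700365722 251.83745512486075
3 rows: [[3.3,-0.1,-0.1,-0.001],[3.4,-0.1,0.0,-0.001],[3.29,-0.17,-0.05,-0.001]]
```

View pics/w7.png

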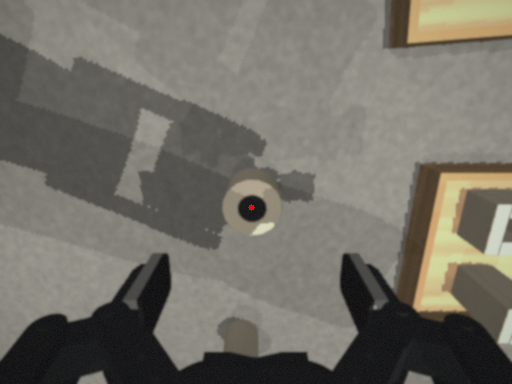

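The red mark (row 207, col 252) sits on the bore of the short post, between the jaws.

Call:
arm_command(increments=[[[3.3,-0.1,-0.1,0],[3.4,-0.1,0,0],[2.3,-0.1,0,0],[0.9,0,0,0],[0,0,0,0]]])

```text
time: 18.2
eef_pos: [0.4251, -0.1554, 0.0039]
tcp_rot: [0.535, 0.462, -0.535, 0.462]
contact_force: [0.3, -0.4, -0.0]
opening: 0.992
```

Call:
arm_command(increments=[[[0,0,0,0],[0,0,0,0],[0,0,0,0],[0,0,0,0],[0,0,0,0],[0,0,0,0],[0,0,0,0]]], grip=3.4)

```text
time: 19.08
eef_pos: [0.425, -0.1553, 0.005]
tcp_rot: [0.535, 0.462, -0.535, 0.463]
contact_force: [-0.7, 0.7, 6.4]
opening: 0.528
```

Run:
```python
from h import *
st()
p=sensors.get_state()["eef_pos"]
o=np.array([.5871,.2105]); y=np.radians(8.5); ax=np.array([np.cos(y),np.sin(y)]); ay=np.array([-ax[1],ax[0]])
a=o+.033*ay;b=o-.033*ay; print(a,b)
# first short to the +y (far) place
plan([(p[0],p[1],.10,-8.3,4),(.46,-.08,.13,-5),(.52,.12,.13,4),(a[0],a[1],.12,8.5)])
```

```text
t 19.07 p [ 0.425  -0.1553  0.005 ] psi -8.3 tool x [ 0.002 -0.001 -1.   ] F [-0.7  0.7  6.4] op 0.528 q [-0.58  0.13  2.24 -0.    0.77 -0.43]
[0.58222229 0.24313752] [0.59197771 0.17786248]
12 rows: [[-3.2,0.0,0.0,-0.0],[-3.1,0.0,0.0,-0.0],[-3.2,0.02,0.01,-0.0],[-1.5,1.2,-4.0,-0.029],[-1.5,1.29,-3.92,-0.029],[0.0,1.1,-5.1,-0.039],[0.0,1.2,-5.1,-0.039],[0.0,1.5,-5.0,-0.039],[-0.02,1.62,-4.95,-0.039],[0.3,2.4,-4.0,-0.026],[0.4,2.4,-3.8,-0.026],[0.3,2.56,-3.86,-0.026]]
```

Call:
arm_command(increments=[[[-3.2,0,0,0],[-3.1,0,0,0],[-3.2,0,0,0],[-1.5,1.2,-4.0,-0.029],[-1.5,1.3,-3.9,-0.029],[0,1.1,-5.1,-0.039],[0,1.2,-5.1,-0.039],[0,1.5,-5.0,-0.039],[0,1.6,-5.0,-0.039],[0.3,2.4,-4.0,-0.026],[0.4,2.4,-3.8,-0.026],[0.3,2.6,-3.9,-0.026],[0,0,0,0],[0,0,0,0]]])

```text
time: 20.82
eef_pos: [0.5807, 0.244, 0.1179]
tcp_rot: [0.461, 0.536, -0.463, 0.535]
contact_force: [0.2, -0.8, -1.1]
opening: 0.529
```

Run:
```python
from h import *
st()
im=optics.read_camera("wrist"); cv2.imwrite("pics/w8.png",im)
plan([(.5822,.243,.03,8.5,3.5),(.5822,.243,.0125,8.5,1)])
```

```text
t 20.82 p [0.5807 0.244  0.1179] psi 8.4 tool x [-0.002 -0.001 -1.   ] F [ 0.2 -0.8 -1.1] op 0.529 q [ 0.24  0.3   1.78 -0.    1.07  0.09]
5 rows: [[2.9,0.0,0.0,-0.001],[3.0,0.1,0.1,-0.001],[2.91,0.04,-0.02,-0.001],[0.9,0.0,0.0,0.001],[0.85,0.01,0.0,0.001]]
```

View pics/w8.png

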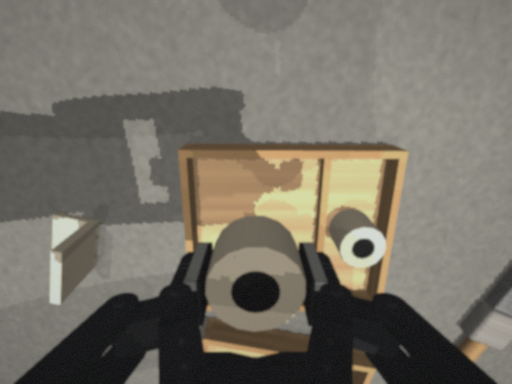

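Call:
arm_command(increments=[[[2.9,0,0,0],[3.0,0.1,0.1,0],[2.9,0,0,0],[0.9,0,0,0],[0.5,0,0,0],[0,0,0,0],[0,0,0,0]]])

```text
time: 21.75
eef_pos: [0.5837, 0.2437, 0.0182]
tcp_rot: [0.463, 0.535, -0.461, 0.536]
contact_force: [-0.4, -0.0, -1.2]
opening: 0.53
```

Call:
arm_command(increments=[[[0.15,0,0,0],[0,0,0,0],[0,0,0,0]]])

```text
time: 22.12
eef_pos: [0.5827, 0.2436, 0.0154]
tcp_rot: [0.462, 0.535, -0.462, 0.535]
contact_force: [-0.2, -0.4, -0.6]
opening: 0.524
```

Call:
arm_command(increments=[[[0.3,0,0,0],[0,0,0,0],[0,0,0,0]]])

```text
time: 22.5
eef_pos: [0.5826, 0.2435, 0.0122]
tcp_rot: [0.462, 0.535, -0.462, 0.535]
contact_force: [0.3, 0.0, -1.9]
opening: 0.528
```

Call:
arm_command(increments=[[[0.15,0,0,0],[0,0,0,0]]])

```text
time: 22.75
eef_pos: [0.583, 0.2435, 0.0111]
tcp_rot: [0.462, 0.535, -0.462, 0.535]
contact_force: [-0.8, 0.6, 1.4]
opening: 0.53
```

Contact. Release.

Call:
arm_command(increments=[[[0,0,0,0],[0,0,0,0],[0,0,0,0]]], grip=5.8)

```text
time: 23.12
eef_pos: [0.5828, 0.2435, 0.0109]
tcp_rot: [0.462, 0.535, -0.462, 0.535]
contact_force: [0.3, 1.0, 0.2]
opening: 0.679
```

Call:
arm_command(increments=[[[-2,0,0,0],[-4,0,0,0],[-4,0,0,0],[-2,0,0,0],[0,0,0,0],[0,0,0,0]]])

```text
time: 23.88
eef_pos: [0.5816, 0.2432, 0.1291]
tcp_rot: [0.461, 0.536, -0.463, 0.535]
contact_force: [-0.2, -0.3, -0.5]
opening: 0.683
```

Run:
```python
from h import *
st()
im=optics.read_camera("wrist"); cv2.imwrite("pics/w9.png",im)
plan([(.52,.12,.13,4),(.47,-.10,.12,-15),(.393,-.301,.11,-30)])
```

```text
t 23.88 p [0.5816 0.2432 0.1291] psi 8.4 tool x [-0.003 -0.001 -1.   ] F [-0.2 -0.3 -0.5] op 0.683 q [ 0.24  0.29  1.77 -0.    1.09  0.09]
12 rows: [[0.0,-2.6,3.8,0.026],[-0.1,-2.6,3.8,0.026],[-0.01,-2.38,3.88,0.026],[0.2,-1.3,4.3,0.066],[0.2,-1.0,4.4,0.066],[0.2,-0.7,4.5,0.066],[0.2,-0.5,4.5,0.066],[0.24,-0.08,4.47,0.066],[0.3,-0.6,5.4,0.066],[0.2,-0.2,5.3,0.066],[0.3,0.2,5.4,0.066],[0.25,0.47,5.36,0.066]]
```

View pics/w9.png

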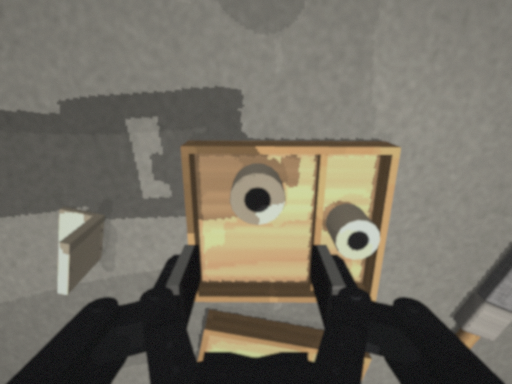

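Short post stands in the round bay. On to the tall post.

Call:
arm_command(increments=[[[0,-2.6,3.8,0.026],[-0.1,-2.6,3.8,0.026],[0,-2.4,3.9,0.026],[0.2,-1.3,4.3,0.066],[0.2,-1.0,4.4,0.066],[0.2,-0.7,4.5,0.066],[0.2,-0.5,4.5,0.066],[0.2,-0.1,4.5,0.066],[0.3,-0.6,5.4,0.066],[0.2,-0.2,5.3,0.066],[0.3,0.2,5.4,0.066],[0.3,0.5,5.4,0.066],[0,0,0,0],[0,0,0,0]]], grip=8.5)

```text
time: 25.68
eef_pos: [0.3935, -0.3005, 0.1094]
tcp_rot: [-0.613, -0.354, 0.613, -0.352]
contact_force: [0.9, 0.9, 0.6]
opening: 0.996
```

Run:
```python
from h import *
st()
K,T=cam("wrist");im=optics.read_camera("wrist"); 
r,c=proj(K,T,[.393,-.301,.06]); print(r,c); cv2.circle(im,(int(c),int(r)),3,(0,0,255),-1); cv2.imwrite("pics/w10.png",im)
plan([(.393,-.301,.012,-30,4)])
```

```text
t 25.68 p [ 0.3935 -0.3005  0.1094] psi -30.1 tool x [-0.002  0.003 -1.   ] F [0.9 0.9 0.6] op 0.996 q [-0.86  0.03  2.11  0.    1.01 -0.33]
218.92639204648185 255.51917500771387
3 rows: [[3.3,0.0,0.0,-0.0],[3.2,0.0,0.1,-0.0],[3.26,0.0,0.03,-0.0]]
```

View pics/w10.png

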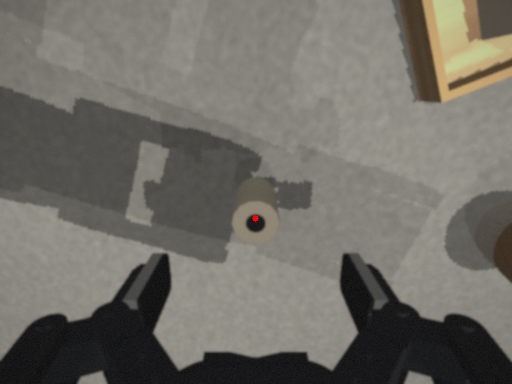

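Call:
arm_command(increments=[[[3.3,0,0.1,0],[3.2,0,0.1,0],[2.4,0,0,0],[0.8,0,0,0],[0,0,0,0]]])

```text
time: 26.35
eef_pos: [0.3934, -0.3023, 0.0136]
tcp_rot: [-0.612, -0.354, 0.612, -0.353]
contact_force: [0.2, -0.3, -0.3]
opening: 0.995
```

Call:
arm_command(increments=[[[0,0,0,0],[0,0,0,0],[0,0,0,0],[0,0,0,0],[0,0,0,0],[0,0,0,0],[0,0,0,0],[0,0,0,0]]], grip=2.2)

```text
time: 27.35
eef_pos: [0.3934, -0.3037, 0.0147]
tcp_rot: [0.613, 0.353, -0.613, 0.353]
contact_force: [-0.7, 1.5, 6.2]
opening: 0.388
```

Run:
```python
from h import *
st()
p=sensors.get_state()["eef_pos"]
plan([(p[0],p[1],.11,-30,4),(.47,-.10,.14,-15),(.53,.08,.14,4),(.592,.177,.14,8.5)])
```

```text
t 27.35 p [ 0.3934 -0.3037  0.0147] psi -30.1 tool x [ 0.001 -0.001 -1.   ] F [-0.7  1.5  6.2] op 0.388 q [-0.86  0.2   2.14 -0.    0.81 -0.34]
14 rows: [[-3.2,0.0,0.0,-0.0],[-3.2,0.0,0.0,-0.0],[-3.13,0.01,0.0,-0.0],[-0.8,-0.9,-5.4,-0.066],[-0.7,-0.5,-5.4,-0.066],[-0.8,-0.2,-5.4,-0.066],[-0.71,0.15,-5.46,-0.066],[0.0,0.3,-4.7,-0.083],[0.0,0.7,-4.7,-0.083],[0.0,1.0,-4.7,-0.083],[-0.01,1.48,-4.47,-0.083],[0.0,2.3,-3.1,-0.026],[0.0,2.4,-3.0,-0.026],[0.0,2.41,-2.95,-0.026]]
```

Call:
arm_command(increments=[[[-3.2,0,0,0],[-3.2,0,0,0],[-3.1,0,0,0],[-0.8,-0.9,-5.4,-0.066],[-0.7,-0.5,-5.4,-0.066],[-0.8,-0.2,-5.4,-0.066],[-0.7,0.2,-5.5,-0.066],[0,0.3,-4.7,-0.083],[0,0.7,-4.7,-0.083],[0,1.0,-4.7,-0.083],[0,1.5,-4.5,-0.083],[0,2.3,-3.1,-0.026],[0,2.4,-3.0,-0.026],[0,2.4,-2.9,-0.026],[0,0,0,0],[0,0,0,0]]])

```text
time: 29.35
eef_pos: [0.5915, 0.1771, 0.1377]
tcp_rot: [0.461, 0.536, -0.462, 0.535]
contact_force: [0.2, 0.1, -1.8]
opening: 0.387
```

Run:
```python
from h import *
st()
im=optics.read_camera("wrist"); cv2.imwrite("pics/w11.png",im)
plan([(.592,.177,.03,8.5,3.5)])
```

```text
t 29.35 p [0.5915 0.1771 0.1377] psi 8.5 tool x [-0.002 -0.001 -1.   ] F [ 0.2  0.1 -1.8] op 0.387 q [ 0.13  0.25  1.8  -0.    1.09 -0.02]
4 rows: [[2.7,0.0,0.0,0.0],[2.7,0.0,0.0,0.0],[2.7,0.1,0.0,0.0],[2.69,-0.03,-0.02,0.0]]
```

View pics/w11.png

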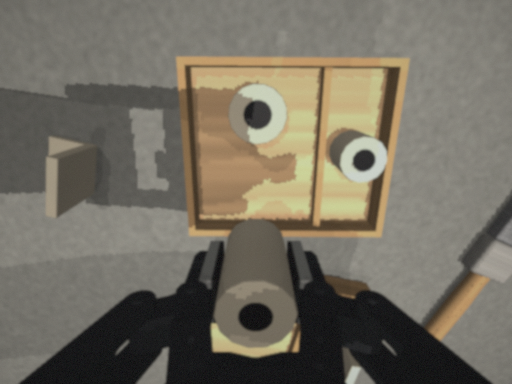

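Call:
arm_command(increments=[[[2.7,0,0,0],[2.7,0,0,0],[2.7,0,0,0],[2.6,0,0,0],[0.5,0,0,0],[0,0,0,0],[0,0,0,0]]])

```text
time: 30.28
eef_pos: [0.5935, 0.1773, 0.0285]
tcp_rot: [0.462, 0.535, -0.461, 0.536]
contact_force: [-0.2, 0.5, -1.5]
opening: 0.389
```

Call:
arm_command(increments=[[[0.2,0,0,0],[0,0,0,0],[0,0,0,0]]])

```text
time: 30.65
eef_pos: [0.5924, 0.1775, 0.025]
tcp_rot: [0.461, 0.536, -0.461, 0.536]
contact_force: [0.8, 0.2, -1.8]
opening: 0.392
```

Call:
arm_command(increments=[[[0.3,0,0,0],[0,0,0,0],[0,0,0,0]]])

```text
time: 31.02
eef_pos: [0.5923, 0.1775, 0.0217]
tcp_rot: [0.461, 0.536, -0.461, 0.536]
contact_force: [-0.1, -0.4, -1.4]
opening: 0.387
```

Call:
arm_command(increments=[[[0.12,0,0,0],[0,0,0,0]]])

```text
time: 31.28
eef_pos: [0.5926, 0.1775, 0.0208]
tcp_rot: [0.462, 0.536, -0.461, 0.536]
contact_force: [-0.7, 0.5, -1.2]
opening: 0.392
```

Call:
arm_command(increments=[[[0.1,0,0,0],[0,0,0,0]]])

```text
time: 31.52
eef_pos: [0.5926, 0.1775, 0.0207]
tcp_rot: [0.461, 0.536, -0.461, 0.536]
contact_force: [-3.0, -0.8, 4.9]
opening: 0.386
```

Call:
arm_command(increments=[[[0,0,0,0],[0,0,0,0],[0,0,0,0]]], grip=5.2)

```text
time: 31.9
eef_pos: [0.5923, 0.1774, 0.0194]
tcp_rot: [0.461, 0.536, -0.461, 0.536]
contact_force: [-0.9, -0.2, -0.3]
opening: 0.609
```

Call:
arm_command(increments=[[[-2,0,0,0],[-4,0,0,0],[-4,0,0,0],[-2,0,0,0],[0,0,0,0],[0,0,0,0]]])

```text
time: 32.65
eef_pos: [0.5913, 0.1773, 0.1379]
tcp_rot: [0.461, 0.537, -0.462, 0.535]
contact_force: [0.2, 0.8, 0.0]
opening: 0.606
```

Run:
```python
from h import *
st()
im=optics.read_camera("wrist"); cv2.imwrite("pics/w12.png",im)
plan([(.4343,.1677,.12,-6.5)])
```

```text
t 32.65 p [0.5913 0.1773 0.1379] psi 8.5 tool x [-0.003 -0.    -1.   ] F [0.2 0.8 0. ] op 0.606 q [ 0.13  0.25  1.8  -0.    1.1  -0.02]
3 rows: [[0.6,-5.2,-0.5,0.087],[0.6,-5.2,0.0,0.087],[0.6,-5.25,0.49,0.087]]
```

View pics/w12.png

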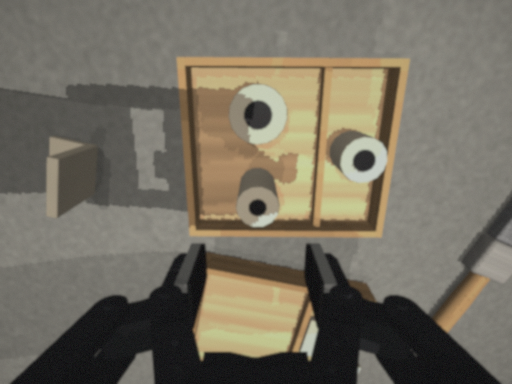

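Call:
arm_command(increments=[[[0.6,-5.2,-0.5,0.087],[0.6,-5.2,0,0.087],[0.6,-5.3,0.5,0.087],[0,0,0,0],[0,0,0,0]]])

```text
time: 33.33
eef_pos: [0.4355, 0.1678, 0.1212]
tcp_rot: [-0.527, -0.471, 0.527, -0.471]
contact_force: [0.5, -0.5, 0.4]
opening: 0.611
```

Run:
```python
from h import *
st()
K,T=cam("wrist");im=optics.read_camera("wrist"); 
r,c=proj(K,T,[.4343,.1677,.06]); print(r,c)
y=np.radians(-6.5);x=np.array([np.cos(y),np.sin(y),0]);v=np.array([-x[1],x[0],0])
P=[np.array([.4343,.1677,.06])+a*.0045*x+b*.025*v for a,b in((1,1),(1,-1),(-1,-1),(-1,1))]
q=np.array([proj(K,T,p)[::-1] for p in P])
im=cv2.resize(im[100:384,130:400],None,fx=2.5,fy=2.5,interpolation=cv2.INTER_CUBIC)[:600]
cv2.polylines(im,[np.int32((q-[130,100])*2.5)],True,(0,0,255)); cv2.imwrite("pics/w13.png",im)
plan([(.4343,.1677,.022,-6.5,4)])
```

```text
t 33.33 p [0.4355 0.1678 0.1212] psi -6.4 tool x [-0. -0. -1.] F [ 0.5 -0.5  0.4] op 0.611 q [ 0.15 -0.06  2.17 -0.    1.03  0.26]
211.85968751192414 253.57068406114314
3 rows: [[3.3,-0.1,0.0,0.001],[3.4,-0.1,0.0,0.001],[3.29,-0.03,0.04,0.001]]
```

View pics/w13.png

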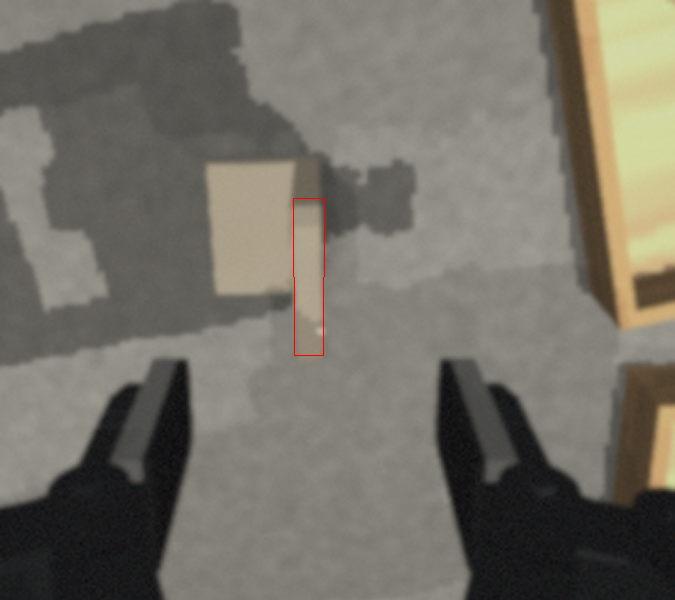

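Call:
arm_command(increments=[[[3.3,-0.1,0,0],[3.4,0,0,0],[2.4,0,0,0],[0.8,0,0,0],[0,0,0,0]]])

```text
time: 34.0
eef_pos: [0.4353, 0.1679, 0.0227]
tcp_rot: [0.527, 0.471, -0.527, 0.471]
contact_force: [0.6, -0.8, 0.5]
opening: 0.61
```

Call:
arm_command(increments=[[[0,0,0,0],[0,0,0,0],[0,0,0,0],[0,0,0,0],[0,0,0,0],[0,0,0,0],[0,0,0,0]]], grip=0.4, grip_force=40)

```text
time: 34.88
eef_pos: [0.435, 0.168, 0.0235]
tcp_rot: [0.528, 0.471, -0.527, 0.472]
contact_force: [-0.9, -0.2, 5.6]
opening: 0.101
```

Run:
```python
from h import *
st()
p=sensors.get_state()["eef_pos"]
o=np.array([.6067,.0155]); y=np.radians(-3.1); t=o+.0155*np.array([np.cos(y),np.sin(y)]); print(t)
plan([(p[0],p[1],.11,-6.5,4),(.50,.10,.14,-5),(t[0],t[1],.14,-3.1)])
```

```text
t 34.88 p [0.435  0.168  0.0235] psi -6.4 tool x [ 0.001  0.    -1.   ] F [-0.9 -0.2  5.6] op 0.101 q [0.15 0.12 2.21 0.   0.81 0.26]
[0.62217732 0.01466178]
8 rows: [[-2.9,0.0,0.0,0.0],[-2.9,0.0,0.0,0.0],[-2.85,0.01,0.0,0.0],[-1.5,3.6,3.0,-0.012],[-1.49,3.59,3.07,-0.012],[0.0,4.3,2.5,-0.011],[0.0,4.3,2.5,-0.011],[0.02,4.24,2.57,-0.011]]
```

Call:
arm_command(increments=[[[-2.9,0,0,0],[-2.9,0,0,0],[-2.9,0,0,0],[-1.5,3.6,3.0,-0.012],[-1.5,3.6,3.1,-0.012],[0,4.3,2.5,-0.011],[0,4.3,2.5,-0.011],[0,4.2,2.6,-0.011],[0,0,0,0],[0,0,0,0]]])

```text
time: 36.12
eef_pos: [0.62, 0.0142, 0.1383]
tcp_rot: [-0.513, -0.487, 0.514, -0.485]
contact_force: [-0.1, -0.6, -0.4]
opening: 0.098
```

Run:
```python
from h import *
st()
im=optics.read_camera("wrist"); cv2.imwrite("pics/w14.png",im)
im=optics.read_camera("scene"); cv2.imwrite("pics/s14.png",cv2.resize(im[110:310,120:370],None,fx=3,fy=3))
plan([(.620,.0147,.038,-3.1,3)])
```

```text
t 36.12 p [0.62   0.0142 0.1383] psi -3.2 tool x [-0.003  0.001 -1.   ] F [-0.1 -0.6 -0.4] op 0.098 q [-0.14  0.26  1.79  0.    1.1  -0.09]
4 rows: [[2.5,0.0,0.0,-0.0],[2.5,0.0,0.0,-0.0],[2.6,0.0,0.0,-0.0],[2.49,0.03,0.02,-0.0]]
```

View pics/w14.png

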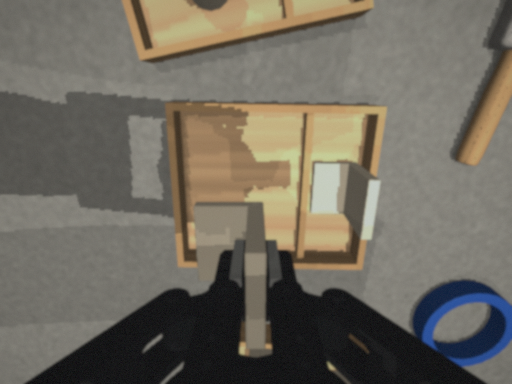

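View pics/s14.png

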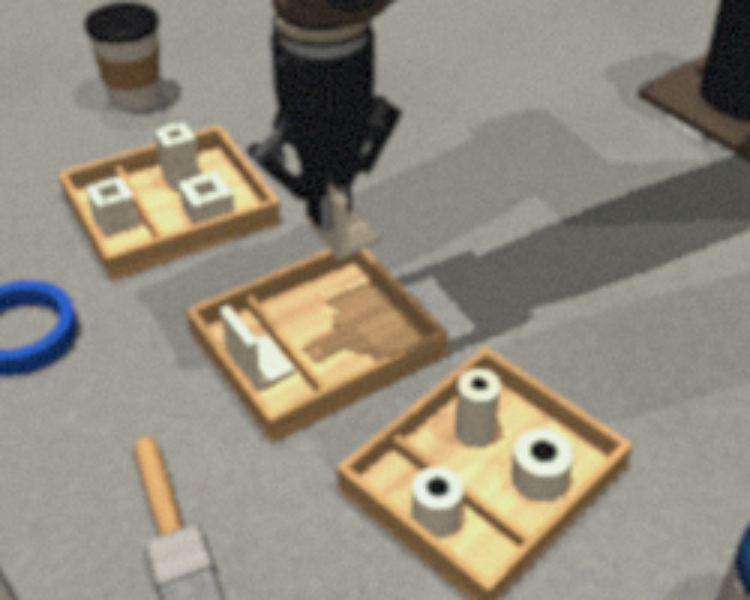

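Call:
arm_command(increments=[[[2.5,0,0,0],[2.5,0,0,0],[2.5,0,0,0],[2.3,0,0,0],[0.7,0,0,0],[0,0,0,0],[0,0,0,0]]])

```text
time: 37.1
eef_pos: [0.622, 0.0141, 0.0361]
tcp_rot: [0.514, 0.485, -0.513, 0.487]
contact_force: [0.6, -0.0, -0.9]
opening: 0.095
```

Call:
arm_command(increments=[[[0.2,0,0,0],[0,0,0,0],[0,0,0,0]]])

```text
time: 37.48
eef_pos: [0.6213, 0.0139, 0.0328]
tcp_rot: [0.514, 0.486, -0.514, 0.486]
contact_force: [0.3, 0.1, -0.5]
opening: 0.101
```

Call:
arm_command(increments=[[[0.25,0,0,0],[0,0,0,0],[0,0,0,0]]])

```text
time: 37.85
eef_pos: [0.6211, 0.014, 0.03]
tcp_rot: [-0.514, -0.486, 0.514, -0.486]
contact_force: [-0.2, -0.6, -0.9]
opening: 0.098
```

Call:
arm_command(increments=[[[0.12,0,0,0],[0,0,0,0]]])

```text
time: 38.1
eef_pos: [0.6214, 0.0139, 0.0296]
tcp_rot: [0.514, 0.486, -0.514, 0.486]
contact_force: [-1.9, -0.1, 2.6]
opening: 0.098
```

Call:
arm_command(increments=[[[0,0,0,0],[0,0,0,0],[0,0,0,0]]], grip=3.2)

```text
time: 38.48
eef_pos: [0.6211, 0.014, 0.0288]
tcp_rot: [-0.514, -0.486, 0.514, -0.486]
contact_force: [-0.3, 0.0, -0.1]
opening: 0.375
```

Call:
arm_command(increments=[[[-2,0,0,0],[-4,0,0,0],[-4,0,0,0],[-4,-2,0,0],[-2,-4,0,0],[0,-4,0,0],[0,-4,0,0],[0,0,0,0],[0,0,0,0]]])

```text
time: 39.6
eef_pos: [0.4824, 0.0215, 0.1905]
tcp_rot: [0.514, 0.485, -0.513, 0.487]
contact_force: [-0.1, -0.1, -1.3]
opening: 0.372
```

Run:
```python
from h import *
st()
im=optics.read_camera("wrist"); cv2.imwrite("pics/w15.png",im)
im=optics.read_camera("side"); cv2.imwrite("pics/d15.png",cv2.resize(im[100:300,170:420],None,fx=3,fy=3))
im=optics.read_camera("scene"); cv2.imwrite("pics/s15.png",cv2.resize(im[100:335,110:420],None,fx=2.5,fy=2.5))
K,T=cam("scene")
for n in ["test_tile","square_short","square_tall","round_short","round_tall","glaze_jar","coffee_cup"]:
    for r in optics.place_of("scene",n)[:2]: print(n,round(r["conf"],2),np.round(plane(K,T,r["at"],0.006 if n[-1]!='r' and n[-1]!='p' else 0)[:2],3))
```

```text
t 39.6 p [0.4824 0.0215 0.1905] psi -3.2 tool x [ 0.003 -0.    -1.   ] F [-0.1 -0.1 -1.3] op 0.372 q [-0.17 -0.11  2.08  0.    1.17 -0.11]
test_tile 0.59 [0.611 0.012]
test_tile 0.49 [ 0.622 -0.193]
square_short 0.64 [0.594 0.179]
square_short 0.63 [ 0.622 -0.201]
square_tall 0.61 [ 0.62  -0.251]
round_short 0.64 [0.592 0.248]
round_tall 0.67 [0.616 0.03 ]
round_tall 0.64 [0.595 0.182]
coffee_cup 0.85 [ 0.573 -0.461]
```

View pics/s15.png

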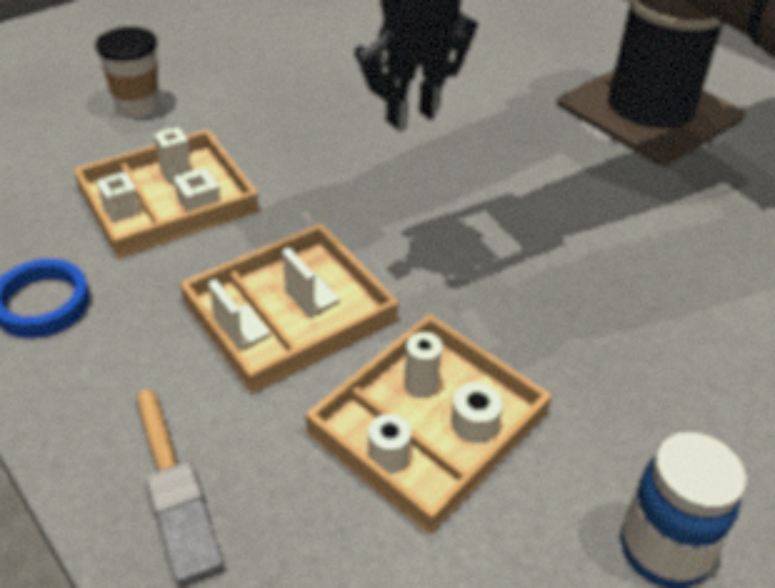

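View pics/d15.png

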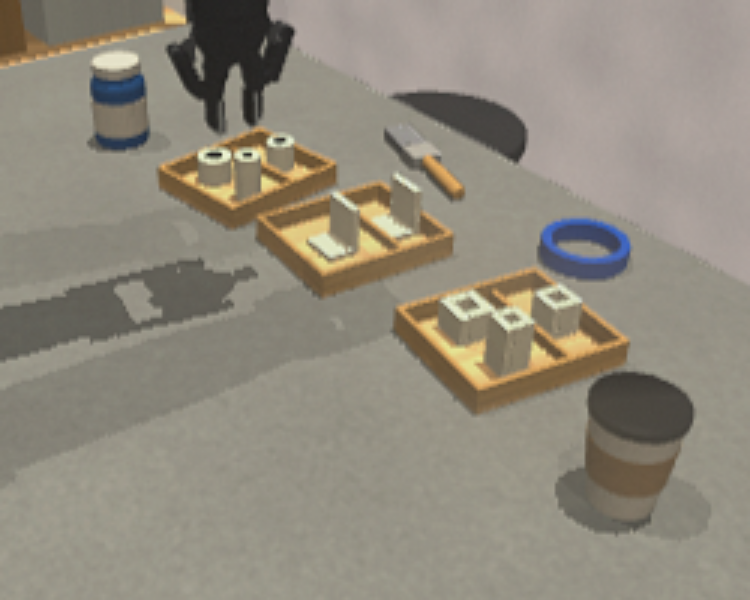

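View pics/w15.png

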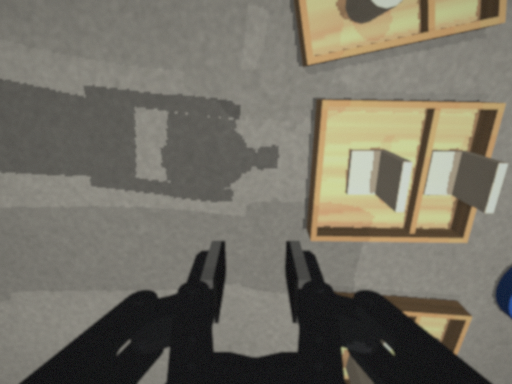

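All five pieces stand upright in the right bays. The jar and cup are where they were, and the arm is clear.

```bash
python3 -c "
from plant import ctrl; print(ctrl.sign_off())"
```

```text
the job is handed in; nothing more can be done
None
```

All five pieces are in the front bays of their matching trays, and I handed the job in at about 40 s of the 115 s allowed. I worked in the order asked: both square props, both round posts, then the test tile. Each piece was lowered until the wrist felt a light contact (5 N or less) before I let go.

- **Last pictures:** The scene, side and wrist views together show every piece standing upright on its tray floor. The gripper is clear at z = 0.19 m.
- **Jar and cup:** Both look unmoved in the pictures. The network's last cup position was (0.573, -0.461), against (0.582, -0.445) at the start, which is within its spread. It did not report the jar in the last picture, so I checked the jar by eye only.
- **Disagreements:** The network also gave some wrong second guesses, such as a "square_short" where the tall round post stands. The pictures contradict these, so I set them aside.

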